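# Pin the screwdriver rack, then draw out a screwdriver and hold it level

## Robot

A 6-joint arm with a two-finger parallel gripper is mounted at the origin on a cart in front of the work surface, level with it; the furniture and walls round the work are solid. World frame = base frame: x ahead of the robot, y to its left, z up, the work surface at z = 0. Lengths are in m, angles in degrees, forces in N, time in s.
With the tool pointing down it reaches from about 0.25 to 0.725 m from the base axis. Payload 9.7 kg.
Tool frame: the origin (TCP) lies at the very end of the fingers, on their centre line; the grasp point (between the pads) lies 19 mm behind it; z points along the fingers, y is the line along which they close (so a half turn about z gives the same grasp; the last joint's range is limited). The gripper opens to 85 mm and grips with 20 to 120 N. Pads are 22 mm wide; open, the fingers measure 114 mm over their backs; the gripper's body (76 mm by 85 mm) begins 54 mm behind the grasp point. The pads swing forward as they close: fully open they stand 13 mm farther back than shut.
Start: joints at [75, 4.979, 10.078, 95.1, 0, 90], TCP at [0.142, 0.531, 0.231] pointing down, gripper open.
Joint ranges: [-179.16, 179.16], [-48.56, 103.87], [-65.8, 70.77], [-126.05, 130.52], [-82.76, 87.17], [-180, 180]. Speed limits (degrees/s): [127.2, 127.2, 147.25, 180, 180, 180].

## Interface

Orientations are given as [roll, pitch, yaw] about the fixed x, y, z axes, in that order (R = Rz(yaw) Ry(pitch) Rx(roll)).
In Python, from workcell import bot, viewer, finder gives the robot as it stands. The module is installed in compiled form; this text tells all that it offers.
- The arm moves only by the shell command python3 -m inch 'ROWS' [FORCE]. ROWS is JSON, a list that holds one entry, the list of rows, each a list of 7 numbers: the opening in per cent of the stroke, from 0 (shut) to 100 (fully open), then the shift along the tool's x, y, z in mm, then the turn, a rotation vector about the tool's x, y, z in degrees. In form: [[[grip, tx, ty, tz, ax, ay, az], ...]]. A call has 1 to 8 rows; each row shifts and turns the commanded pose from where the row before left it, along the tool's axes as they then stand; what a row does not reach is not made up. A row lasts 1/8 s, in which the tool goes at most 62.5 mm and 10.7 degrees, less where a joint would pass 70% of its speed; a pose out of reach is approached as far as the arm can. A call with a gripper value outside its range is refused whole. The fingers move at their own pace and stop on an object; FORCE is the grip in N (left out, the last holds). Time passes only in rows, so rows that do not move let the fingers close. It gives the time, the measured TCP pose, the force, the opening and the grip force at its end, in the units of the state.
- bot.get_obs(): the state, without advancing time (a new reading comes with each control period).
- viewer.camera(name): name is "side" or "top" or "wrist"; returns a dict with "pixels" (420x560x3 uint8, red, green, blue), "vfov" (degrees; the focal length in pixels is half the picture's height over the tangent of half this angle, whatever the lens; pixels are square), "cx", "cy" (the principal point, pixels), "R" (3x3) and "t" (3): a world point X has camera coordinates R X + t. Camera axes: x right, y down, z forward; pixel columns grow to the right and rows downward; lengths in m; the calibration is good to about 2 mm. A picture is of the moment at which its call begins. There is no depth.
- bot.job_done(): hands the job in; it is judged then, once.
Trained networks look in the newest picture that a camera, given by its name, has taken for a name from the list of things; names that differ only in an ending like _2 or _b are one class to them, and where a whole thing is asked for, a point or a joint stands for the part that bears it (a point fixed in the world has none). Each returns a list of dicts, best first, with "conf" (0 to 1); they miss things now and then, are a little off and sometimes report something else, mostly with a low value. They report only what shows in the picture. A call takes as long as a camera call.
- finder.outline_of(camera, thing): "pixels" (420x560 bool, what is visible of it) and "extent" ([centre column, centre row, width, height] in pixels, round what is visible of it).
- finder.mark_of(camera, thing): "position" ([column, row] in pixels: a listed point, or the origin of a listed thing).
The state is a dict: "time": time; "q": joint angles; "qd": joint speeds; "joint_efforts": joint torques, N m; "ee_pos": TCP position; "tcp_rot": TCP orientation; "wrist_force": force on the tool from outside, world axes, zero at the start; "torque": the same for the moment, N m; "opening": finger opening in m; "grasp_force": force on a finger pad.
Only numpy, scipy, OpenCV 4.12 (cv2) and the standard library are available. Lean on these libraries where they do the work, as an engineer would, in place of code of your own. Each camera call takes 0.05 s, during which the arm holds its last target. There are 200 camera calls.

## Task

Push the red-headed pin straight down through the fork and lug at the side of the slanted screwdriver rack until its head seats, so that the rack is locked to the bench. Then draw the yellow-handled screwdriver out of the rack, turn it until it lies level, and finish while still holding it level and still in the gripper, all of it at least 20 cm above the bench. Leave the other two screwdrivers in their holes and everything else where it is.

Things in the scene. Friction and masses are not known exactly. Their poses are not given: they have to be found in the camera images.
- bench_rack: Slanted wooden screwdriver rack, fixed to the bench. Origin on the bench surface (z = 0), 31 mm below the bottom of the middle hole; z up, x away from the robot (yaw within 0.25 rad). Base board x -90 to +35, y +-125 mm, 12 mm thick; side cheeks 90 mm high. At its -y side a green steel fork, 46 mm high, holds the vertical pin at x = 0, y = -157 mm.
- rack_hole (a point): Mouth of the rack's middle hole. The three blind holes, at y = -72, 0, +72 mm of the rack, are 10 mm wide, 55 mm deep and slant alike: from bottom to mouth they run along (-0.707, 0, 0.707) of the rack's frame, up and toward the robot at 45 degrees, so the handles lean toward the robot (the loose fit lets them droop to about 49 degrees from vertical).
- pin (a joint): Travel of the headed pin, m, growing as it goes down: 0 is 30 mm proud of its seat, 0.03 is fully home with the underside of the head on the fork (a hard stop). It starts between 0 and 0.010. It is a snug fit: it takes about 5 to 7 N to slide and stays where it is left.
- pin_top (a point): Centre of the flat top of the pin's red head (24 mm diameter, 8 mm thick; steel shank 10 mm diameter, vertical), 84 mm above the bench at joint value 0 and 54 mm when seated. It is pressed straight down from above.
- yellow_driver: Screwdriver with yellow wooden handle, 238 mm long, about 0.1 kg, in any one of the rack's three holes. Origin at the tip of the blade (at the hole's bottom); z runs from the tip to the butt. Round steel shaft 7 mm diameter from the tip to 154 mm; handle 24 mm diameter from 154 to 238 mm. Neighbours are 72 mm away, centre to centre.
- yellow_handle (a point): Point on the yellow screwdriver's axis in the middle of the upper part of its handle, 200 mm from the tip; a good place to grip, across the 24 mm diameter.
- black_driver: Black-handled screwdriver, 242 mm long, handle 28 mm diameter from 140 mm up; in another hole of the rack; origin at the blade's tip, z toward the butt. To be left alone.
- brown_driver: Dark red-brown-handled screwdriver, 228 mm long, handle 25 mm diameter from 123 mm up; in the remaining hole; origin at the blade's tip, z toward the butt. To be left alone.
- sanding_block: Sanding block, 64 x 112 x 36 mm, lying loose in front of the rack; origin at the centre of its underside. To be left alone.
- offcut: Wood offcut, 60 x 90 x 22 mm, lying loose in front of the rack; origin at the centre of its underside. To be left alone.
- round_tin: Round brown tin with screws, 90 mm across, 29 mm high, standing loose in front of the rack; origin at the centre of its underside. To be left alone.

How it is judged:
By the outcome, as a careful person would: the job done as asked, in the order asked, and still so for the second after the job is handed in, while the arm keeps its last pose, push and grip.
It also fails if it takes over 40 s, if anything falls off the work surface, if the arm or the gripper's body presses on something with over 40 N, if the wrist force passes 120 N, or if a joint passes its speed limit or range.

## Working session

There is one attempt and no reset: what is moved stays moved. The work goes in short steps, Python scripts to look and compute and a shell command to move; the robot and the scene stay as the last step left them, time stands still between calls to the robot, and variables do not carry over. Pictures are saved under pics/ and viewed, at most 10 in all, crops included, and the job is handed in when it is done.

```bash
mkdir -p pics; cat > h.py <<'E'
import numpy as np, cv2
from workcell import bot, viewer, finder
from scipy.spatial.transform import Rotation as Ro
def K(c): return (c["pixels"].shape[0]/2)/np.tan(np.radians(c["vfov"])/2)
def proj(c,X):
    p=np.array(c["R"])@np.array(X)+np.array(c["t"]); f=K(c); return np.array([c["cx"]+f*p[0]/p[2],c["cy"]+f*p[1]/p[2]])
def ray(c,uv):
    R=np.array(c["R"]);t=np.array(c["t"]);f=K(c)
    d=R.T@np.array([(uv[0]-c["cx"])/f,(uv[1]-c["cy"])/f,1]); return -R.T@t, d/np.linalg.norm(d)
def tri(cs,uvs):
    A=np.zeros((3,3));b=np.zeros(3);rs=[ray(c,u) for c,u in zip(cs,uvs)]
    for o,d in rs: P=np.eye(3)-np.outer(d,d);A+=P;b+=P@o
    X=np.linalg.solve(A,b); return X,[np.linalg.norm((np.eye(3)-np.outer(d,d))@(X-o))*1000 for o,d in rs]
def atz(c,uv,z):
    o,d=ray(c,uv); return o+d*(z-o[2])/d[2]
def save(c,n): cv2.imwrite("pics/"+n,c["pixels"][:,:,::-1])
E
python3 - <<'E'
from h import *
np.set_printoptions(precision=4,suppress=True)
s=viewer.camera("side");t=viewer.camera("top")
cv2.imwrite("pics/a.png",cv2.resize(np.vstack([s["pixels"],t["pixels"]])[:,:,::-1],None,fx=.71,fy=.71))
for n in ["pin_top","rack_hole","yellow_handle","yellow_driver","bench_rack","black_driver","brown_driver","sanding_block","offcut","round_tin"]:
    a=finder.mark_of("side",n);b=finder.mark_of("top",n)
    f=lambda l:[(np.round(x["position"],1).tolist(),round(x["conf"],2)) for x in l[:2]]
    print(n,f(a),f(b), *(tri([s,t],[a[0]["position"],b[0]["position"]]) if a and b else []))
print(bot.get_obs()["q"],bot.get_obs()["ee_pos"],bot.get_obs()["tcp_rot"],bot.get_obs()["time"])
E
```

```text
pin_top [([355.8, 236.5], 0.43)] [([322.3, 155.1], 0.41)] [ 0.6317 -0.1299  0.0904] [np.float64(4.082643759489859), np.float64(4.082643759489719)]
rack_hole [([304.1, 206.4], 0.71)] [([258.4, 170.7], 0.76), ([216.1, 248.7], 0.61)] [0.5886 0.0301 0.0704] [np.float64(1.8449901178386658), np.float64(1.8449901178388544)]
yellow_handle [([244.9, 162.0], 0.96)] [([224.7, 209.8], 0.71)] [0.4847 0.101  0.1468] [np.float64(0.23675722530740795), np.float64(0.23675722530714993)]
yellow_driver [] []
bench_rack [([321.2, 234.1], 0.79)] [([258.1, 164.4], 0.84), ([262.1, 167.4], 0.29)] [ 0.6214  0.0348 -0.0029] [np.float64(10.72771915347659), np.float64(10.727719153476775)]
black_driver [([357.0, 242.1], 0.32)] []
brown_driver [([193.3, 218.4], 0.59)] []
sanding_block [([233.9, 327.8], 0.93), ([205.7, 282.9], 0.55)] [([351.2, 246.1], 0.68)] [ 0.3996 -0.2157  0.0029] [np.float64(0.4627484569984346), np.float64(0.4627484569985661)]
offcut [([208.7, 285.5], 0.6)] [([306.6, 253.3], 0.76)] [ 0.3769 -0.0984  0.0053] [np.float64(0.7908936027288945), np.float64(0.7908936027288902)]
round_tin [([192.4, 218.9], 0.91)] [([220.7, 249.7], 0.63)] [0.3782 0.1288 0.0129] [np.float64(2.475670250718499), np.float64(2.475670250718372)]
[75.0007  4.9759 10.0783 95.1008  0.001  90.0003] [0.1423 0.5312 0.2313] [179.9985  -0.001  165.0004] 1.1
```

View pics/a.png

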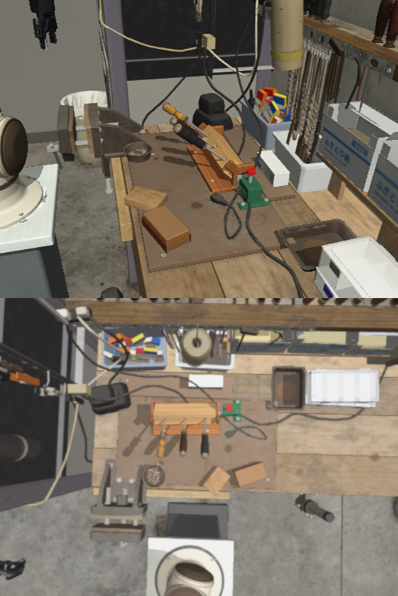

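The picture shows the yellow driver in the rack's left (+y) hole (top about (225,210)), black on the right next to the green fork, and the red pin head at top (322,155) and side (356,240). I'll refine the pin and handle positions.

```bash
python3 - <<'E'
from h import *
np.set_printoptions(precision=4,suppress=True)
s=viewer.camera("side");t=viewer.camera("top")
a=cv2.resize(s["pixels"][120:320,180:440],(780,600),interpolation=3)
b=cv2.resize(t["pixels"][120:280,180:388],(780,600),interpolation=3)
cv2.imwrite("pics/b1.png",a[:,:,::-1]);cv2.imwrite("pics/b2.png",b[:,:,::-1])
print(K(s),K(t),ray(t,[280,210]),ray(s,[280,210]))
P=[]
for n,c in (("side",s),("top",t)):
    o=finder.outline_of(n,"pin"); print(n,[(x["conf"],x["extent"]) for x in o[:2]])
    h=cv2.cvtColor(c["pixels"],cv2.COLOR_RGB2HSV); m=((h[...,0]<6)|(h[...,0]>174))&(h[...,1]>170)&(h[...,2]>90)
    k,l,st,ce=cv2.connectedComponentsWithStats(m.astype(np.uint8)); 
    print([(st[i].tolist(),ce[i].round(1).tolist()) for i in range(1,k) if st[i][4]>15])
    o=finder.outline_of(n,"yellow_driver");
    for x in o[:1]:
        ys,xs=np.nonzero(x["pixels"]); print("yel",x["conf"],x["extent"],xs.mean(),ys.mean())
        p=np.c_[xs,ys].astype(float); u=np.linalg.svd(p-p.mean(0),full_matrices=False)[2][0]; print("axis",u, (p-p.mean(0))@u @ np.eye(1).repeat(1) if 0 else [((p-p.mean(0))@u).min(),((p-p.mean(0))@u).max()])
    for z in ["black_driver","brown_driver","bench_rack"]:
        o=finder.outline_of(n,z); print(z,[(x["conf"],x["extent"]) for x in o[:1]])
E
```

```text
545.6638102917361 462.23715852153003 (array([ 0.47  , -0.0647,  1.2338]), array([ 0.0163,  0.0324, -0.9993])) (array([ 0.2864, -0.8827,  0.6004]), array([ 0.2336,  0.84  , -0.4897]))
side [(0.45, [353.5, 247.2, 16.0, 27.0])]
[([371, 125, 13, 11, 80], [378.5, 129.6]), ([362, 128, 9, 14, 79], [365.7, 134.4]), ([375, 141, 6, 5, 22], [377.6, 142.6]), ([347, 236, 13, 11, 110], [353.2, 240.9])]
yel 0.77 [260.6, 168.6, 63.0, 47.3] 251.58568738229755 162.64595103578154
axis [0.8186 0.5744] [np.float64(-27.47511024293592), np.float64(49.36870208514944)]
black_driver [(0.87, [280.0, 201.3, 75.6, 52.5])]
brown_driver [(0.85, [269.2, 185.6, 66.2, 38.0])]
bench_rack [(0.85, [323.7, 238.1, 113.8, 125.4])]
top []
[([176, 57, 9, 6, 35], [179.9, 59.4]), ([193, 72, 7, 4, 27], [195.9, 73.6]), ([318, 150, 8, 9, 52], [321.8, 153.8])]
yel 0.66 [224.7, 199.4, 14.5, 55.7] 226.52459016393442 208.32131147540983
axis [-0.1437  0.9896] [np.float64(-34.6081936181775), np.float64(15.87875910804638)]
black_driver [(0.96, [289.9, 196.9, 11.0, 56.3])]
brown_driver [(0.7, [256.6, 196.4, 11.4, 50.7])]
bench_rack [(0.64, [275.4, 169.1, 132.6, 49.5])]
```

View pics/b1.png

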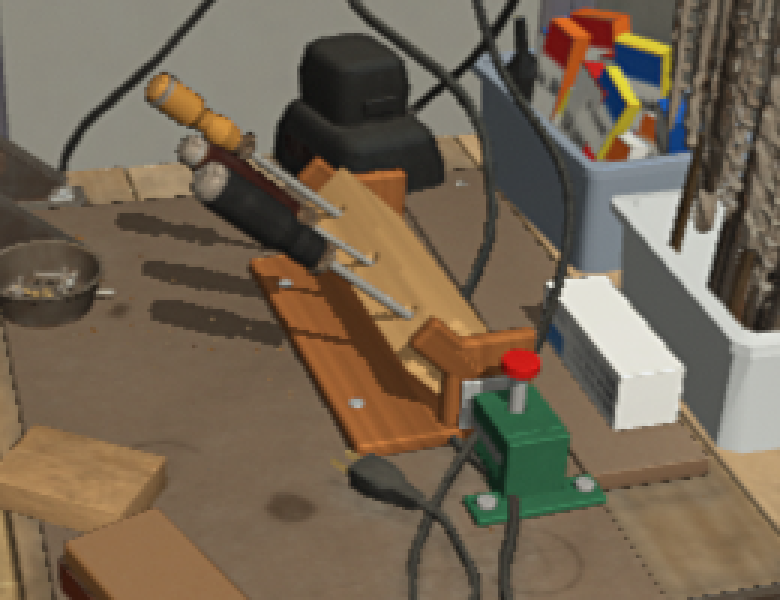

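View pics/b2.png

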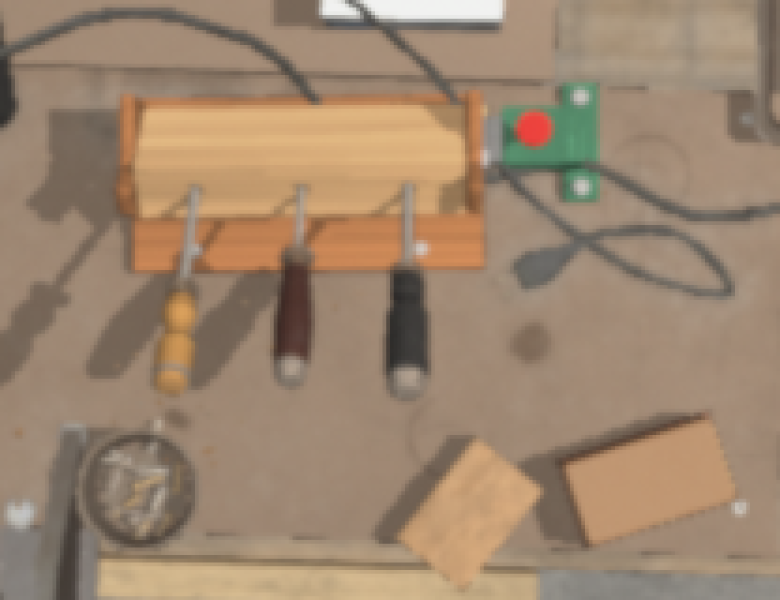

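Side crop: the pin's red head is at crop (520,362), standing about 20+ mm proud; the yellow handle is the farthest, butt at (157,85), shaft entering its hole at (341,212). Top crop: head at (534,128), yellow butt at (172,383), entry at (195,187); the rack is nearly unrotated.

```bash
python3 - <<'E'
from h import *
np.set_printoptions(precision=4,suppress=True)
s=viewer.camera("side");t=viewer.camera("top")
S=lambda u,v:[180+u/3,120+v/3]; T=lambda u,v:[180+u/3.75,120+v/3.75]
pin=tri([s,t],[S(520,360),T(534,128)]);print("head ctr",pin)
butt=tri([s,t],[S(156,86),T(172,383)]);ent=tri([s,t],[S(340,212),T(195,187)])
col=tri([s,t],[S(246,143),T(185,285)])
print("butt",butt,"ent",ent,"col",col)
d=butt[0]-ent[0];print(np.linalg.norm(d),d/np.linalg.norm(d))
print("fork top edge", atz(s,S(520,405),.046))
E
```

```text
head ctr (array([ 0.6318, -0.1293,  0.0829]), [np.float64(0.5293058047838406), np.float64(0.5293058047838654)])
butt (array([0.457 , 0.0919, 0.1818]), [np.float64(0.9918510922390703), np.float64(0.991851092238977)]) ent (array([0.5871, 0.0974, 0.0724]), [np.float64(0.20044145965865945), np.float64(0.20044145965852464)]) col (array([0.518 , 0.093 , 0.1346]), [np.float64(0.16811924547051832), np.float64(0.16811924547063697)])
0.1701675026086399 [-0.765  -0.032   0.6433]
fork top edge [ 0.6381 -0.1234  0.046 ]
```

Pin head at about (0.632, -0.129), top ≈ 0.083–0.086. The driver axis is 50° from vertical, with the grip point at about (0.486, 0.093, 0.157), so both fit the given geometry. Going above the pin with the gripper shut.

```bash
python3 -m inch '[[[0,-46,-36.5,0,0,0,0],[0,-46,-36.5,0,0,0,0],[0,-46,-36.5,0,0,0,0],[0,-46,-36.5,0,0,0,0],[0,-46,-36.5,0,0,0,0],[0,-46,-36.5,0,0,0,0],[0,-46,-36.5,0,0,0,0],[0,-46,-36.5,0,0,0,0]]]' 60 && python3 -m inch '[[[0,-46,-36.5,0,0,0,0],[0,-46,-36.5,0,0,0,0],[0,-46,-36.5,0,0,0,0],[0,-46,-36.5,0,0,0,0],[0,-46,-36.5,0,0,0,0],[0,-46,-36.5,0,0,0,0],[0,0,0,40,0,0,0],[0,0,0,0,0,0,0]]]'
```

```text
time: 2.8
ee_pos: [0.4231, 0.1522, 0.2316]
tcp_rot: [180.0, 0.0, 165.0]
wrist_force: [0.6, 0.8, 0.6]
opening: 0.0002
grasp_force: 0.0
time: 3.8
ee_pos: [0.6309, -0.1293, 0.1874]
tcp_rot: [-180.0, -0.4, 164.9]
wrist_force: [-0.9, 0.8, 0.4]
opening: 0.0001
grasp_force: 0.0
```

```bash
python3 -m inch '[[[0,0,0,30,0,0,0],[0,0,0,30,0,0,0],[0,0,0,25,0,0,0],[0,0,0,0,0,0,0]]]'; python3 - <<'E'
from h import *
for n in("side","wrist"):
    c=viewer.camera(n)
    p=c["pixels"][160:310,250:450] if n=="side" else c["pixels"]
    P=cv2.resize(p,(400,300),interpolation=3) ; globals()[n]=P
cv2.imwrite("pics/c.png",np.hstack([side,wrist])[:,:,::-1])
E
```

```text
time: 4.3
ee_pos: [0.6312, -0.1281, 0.1064]
tcp_rot: [-180.0, -0.1, 165.1]
wrist_force: [0.4, 0.2, 0.3]
opening: -0.0003
grasp_force: 0.0
```

View pics/c.png

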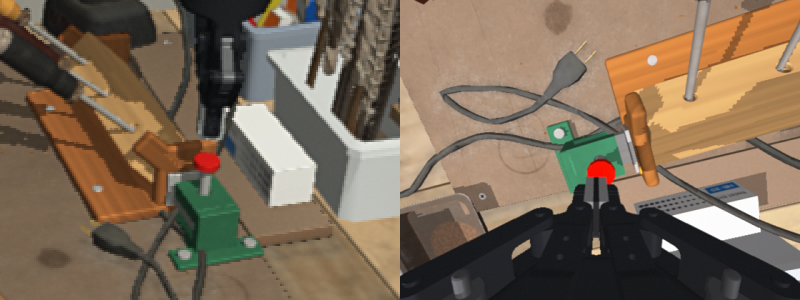

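The fingertips (right image, about (597,185)) are centred over the red head, with about 20 mm left to go. Pressing down now.

```bash
python3 -m inch '[[[0,0,0,10,0,0,0],[0,0,0,8,0,0,0],[0,0,0,5,0,0,0],[0,0,0,5,0,0,0],[0,0,0,5,0,0,0],[0,0,0,5,0,0,0],[0,0,0,0,0,0,0]]]'
```

```text
time: 5.28
ee_pos: [0.6321, -0.129, 0.068]
tcp_rot: [-180.0, -0.0, 165.0]
wrist_force: [-0.2, -0.0, 0.1]
opening: -0.0003
grasp_force: 0.0
```

```bash
python3 -m inch '[[[0,0,0,4,0,0,0],[0,0,0,4,0,0,0]]]';python3 -m inch '[[[0,0,0,4,0,0,0],[0,0,0,2,0,0,0]]]'; python3 -m inch '[[[0,0,0,2,0,0,0],[0,0,0,0,0,0,0]]]'
```

```text
time: 5.52
ee_pos: [0.6323, -0.1291, 0.0605]
tcp_rot: [-180.0, 0.0, 165.0]
wrist_force: [-1.9, 0.6, 4.6]
opening: 0.0001
grasp_force: 2.5
time: 5.78
ee_pos: [0.6323, -0.1291, 0.0542]
tcp_rot: [-180.0, 0.0, 165.0]
wrist_force: [-0.8, -0.4, 4.6]
opening: 0.0002
grasp_force: 2.4
time: 6.02
ee_pos: [0.6323, -0.1291, 0.0539]
tcp_rot: [180.0, 0.1, 165.0]
wrist_force: [-5.5, 0.2, 13.3]
opening: -0.0002
grasp_force: 7.1
```

```bash
python3 -m inch '[[[0,0,0,3,0,0,0],[0,0,0,0,0,0,0]]]'; python3 -m inch '[[[0,0,0,-40,0,0,0],[0,0,0,-40,0,0,0],[0,0,0,-50,0,0,0],[0,0,0,-50,0,0,0],[0,0,0,0,0,0,0]]]';  python3 - <<'E'
from h import *
np.set_printoptions(precision=4,suppress=True)
s=viewer.camera("side");t=viewer.camera("top")
cv2.imwrite("pics/d.png",cv2.resize(s["pixels"][140:300,210:420],(630,480),interpolation=3)[:,:,::-1])
o=bot.get_obs();R=Ro.from_euler("xyz",o["tcp_rot"],degrees=True).as_matrix();print(o["ee_pos"],R)
# target: vertical tool over the handle, tool y perpendicular to driver axis
G=np.array([.486,.093,.157]); print("delta above grip in tool axes mm",R.T@((G+[0,0,.08])-o["ee_pos"])*1000)
E
```

```text
time: 6.28
ee_pos: [0.6324, -0.1291, 0.0538]
tcp_rot: [180.0, 0.2, 165.0]
wrist_force: [-13.9, 3.0, 31.8]
opening: -0.0002
grasp_force: 15.9
time: 6.9
ee_pos: [0.6336, -0.1293, 0.2336]
tcp_rot: [180.0, 0.4, 165.0]
wrist_force: [0.0, -0.2, -0.7]
opening: -0.0002
grasp_force: 0.0
[ 0.6325 -0.129   0.2289] [[-0.9659  0.2587  0.0003]
 [ 0.2587  0.9659 -0.0001]
 [-0.0003  0.     -1.    ]]
delta above grip in tool axes mm [198.9455 176.5866  -8.1617]
```

View pics/d.png

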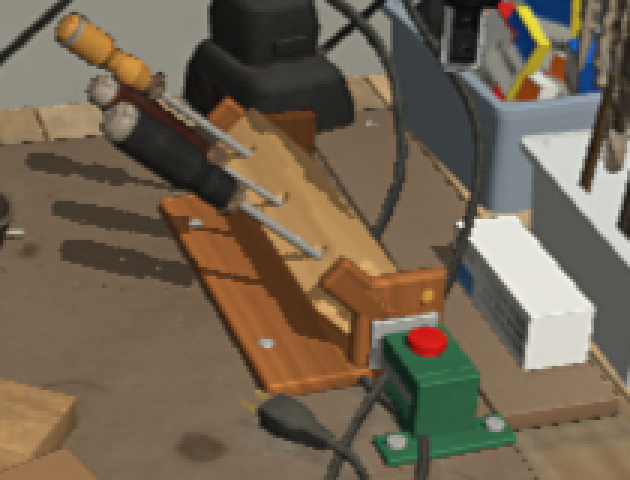

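The pin is seated: the red head at (427,340) sits flush on the green fork and the rest is undisturbed. Moving over the yellow handle.

```bash
python3 -m inch '[[[60,40,35.5,-10,0,0,0],[60,40,35.5,0,0,0,0],[60,40,35.5,0,0,0,0],[60,40,35.5,0,0,0,0],[60,39,34.6,0,0,0,0],[60,0,0,0,0,0,-8.7],[60,0,0,0,0,0,-8.7],[60,0,0,0,0,0,0]]]'; python3 - <<'E'
from h import *
np.set_printoptions(precision=4,suppress=True)
c=viewer.camera("wrist"); s=viewer.camera("side");o=bot.get_obs()
print(o["ee_pos"],o["tcp_rot"],o["opening"])
h=finder.mark_of("wrist","yellow_handle");h2=finder.mark_of("side","yellow_handle");print(h[:2],h2[:1])
if h and h2: print(tri([c,s],[h[0]["position"],h2[0]["position"]]))
im=c["pixels"].copy()
ax=np.array([-.757,-.031,.653]); B=np.array([.457,.0919,.1818])
for k in range(0,180,10):
    p=proj(c,B-ax*k/1000); cv2.circle(im,tuple(int(v) for v in p),2,(0,255,255),-1)
P=np.hstack([cv2.resize(im,(480,360)),cv2.resize(s["pixels"][60:240,170:330],(320,360))]);cv2.imwrite("pics/e.png",P[:,:,::-1])
E
```

```text
time: 8.0
ee_pos: [0.4851, 0.0931, 0.2377]
tcp_rot: [-180.0, -0.1, -177.6]
wrist_force: [-1.1, -0.0, -0.6]
opening: 0.0511
grasp_force: 0.0
[0.4854 0.0929 0.2382] [-179.9874   -0.0921 -177.8114] 0.05121082527879894
[{'position': [284.7, 213.2], 'conf': 0.88}] [{'position': [244.5, 157.9], 'conf': 0.95}]
(array([0.483 , 0.1025, 0.1547]), [np.float64(1.5653158110060272), np.float64(1.5653158110059426)])
```

View pics/e.png

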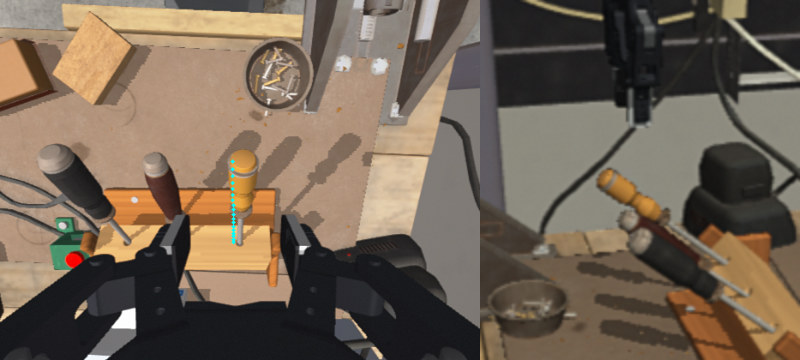

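The projected axis (dots) lies about 9 mm to the -y side of the real handle. The finder's wrist+side triangulation gives y ≈ 0.101, so I'll shift 8 mm and descend.

```bash
python3 -m inch '[[[60,0,8,20,0,0,0],[60,0,0,30,0,0,0],[60,0,0,25,0,0,0],[60,0,0,15,0,0,0],[60,0,0,12,0,0,0],[60,0,0,0,0,0,0]]]' && python3 - <<'E'
from h import *
c=viewer.camera("wrist"); s=viewer.camera("side")
P=np.hstack([cv2.resize(c["pixels"],(480,360)),cv2.resize(s["pixels"][90:250,180:322],(320,360))]);cv2.imwrite("pics/f.png",P[:,:,::-1])
E
```

```text
time: 8.95
ee_pos: [0.4851, 0.101, 0.1369]
tcp_rot: [-180.0, -0.0, -177.6]
wrist_force: [-0.2, -0.1, 0.2]
opening: 0.0516
grasp_force: 0.0
```

View pics/f.png

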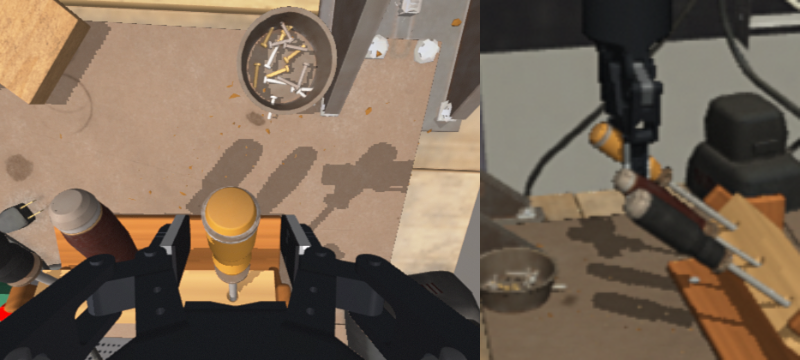

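The handle (232,230) sits centred between the pads (185–285). Closing.

```bash
python3 -m inch '[[[0,0,0,0,0,0,0],[0,0,0,0,0,0,0],[0,0,0,0,0,0,0],[0,0,0,0,0,0,0],[0,0,0,0,0,0,0]]]' 80
```

```text
time: 9.68
ee_pos: [0.4853, 0.1009, 0.1377]
tcp_rot: [-180.0, 0.0, -177.6]
wrist_force: [-3.6, -2.2, 5.3]
opening: 0.0211
grasp_force: 78.3
```

```bash
python3 -m inch '[[[0,3.7,0,-3.4,0,0,0],[0,3.7,0,-3.4,0,0,0],[0,3.7,0,-3.4,0,0,0]]]'; python3 -m inch '[[[0,7.3,0,-6.8,0,0,0],[0,7.3,0,-6.8,0,0,0],[0,7.3,0,-6.8,0,0,0]]]'
```

```text
time: 10.05
ee_pos: [0.474, 0.1007, 0.1475]
tcp_rot: [180.0, -0.0, -177.6]
wrist_force: [2.0, -1.1, -0.3]
opening: 0.0208
grasp_force: 78.6
time: 10.42
ee_pos: [0.4516, 0.0998, 0.1684]
tcp_rot: [180.0, -0.0, -177.6]
wrist_force: [1.0, 0.1, -0.3]
opening: 0.0212
grasp_force: 78.7
```

```bash
python3 -m inch '[[[0,9,0,-8.3,0,0,0],[0,9,0,-8.3,0,0,0],[0,9,0,-8.3,0,0,0],[0,9,0,-8.3,0,0,0],[0,0,0,-25,0,0,0],[0,0,0,-35,0,0,0],[0,0,0,-35,0,0,0],[0,0,0,-35,0,0,0]]]'; python3 - <<'E'
from h import *
np.set_printoptions(precision=4,suppress=True)
c=viewer.camera("wrist"); s=viewer.camera("side");o=bot.get_obs();print(o["q"],o["ee_pos"],o["wrist_force"])
P=np.hstack([cv2.resize(c["pixels"],(360,270)),cv2.resize(s["pixels"][40:250,150:430],(360,270))]);cv2.imwrite("pics/g.png",P[:,:,::-1])
E
```

```text
time: 11.42
ee_pos: [0.4159, 0.0981, 0.3326]
tcp_rot: [180.0, 0.0, -177.6]
wrist_force: [0.0, -0.2, -0.7]
opening: 0.0211
grasp_force: 78.7
[ 13.2755  -8.0595   9.1577 106.9378   0.0009  10.8761] [0.4166 0.0983 0.3347] [ 0.701  -0.8766 -0.8134]
```

View pics/g.png

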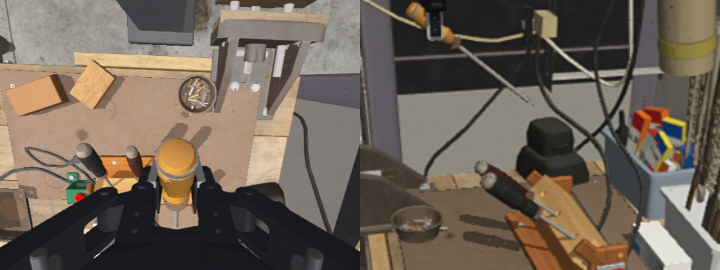

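The driver is clear of the rack, and black and brown are still in their holes. Levelling now, with a turn about tool y of about -41°.

```bash
python3 -m inch '[[[0,0,0,-20,0,0,0],[0,0,0,0,0,-10,0],[0,0,0,0,0,-10,0],[0,0,0,0,0,-10,0],[0,0,0,0,0,-10,0],[0,0,0,0,0,0,0],[0,0,0,0,0,0,0]]]'; python3 - <<'E'
from h import *
np.set_printoptions(precision=4,suppress=True)
s=viewer.camera("side");t=viewer.camera("top");o=bot.get_obs();print(o["q"],o["ee_pos"],o["tcp_rot"])
P=np.hstack([cv2.resize(s["pixels"][20:170,180:380],(400,300),interpolation=3),cv2.resize(t["pixels"][120:270,150:350],(400,300),interpolation=3)]);cv2.imwrite("pics/i.png",P[:,:,::-1])
E
```

```text
time: 12.4
ee_pos: [0.4164, 0.0984, 0.3518]
tcp_rot: [180.0, 39.9, -177.6]
wrist_force: [0.6, 0.4, -0.4]
opening: 0.0209
grasp_force: 78.7
[ 21.1485 -46.0942 -23.5358  74.2628 -11.9056  14.6092] [0.4174 0.0984 0.3516] [-179.9727   39.8306 -177.5978]
```

View pics/i.png

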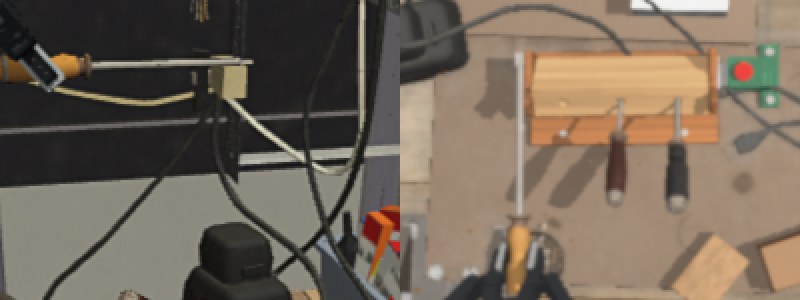

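The driver now lies nearly level: tip at side crop (252,62) and top crop (519,53), collar at (92,66) and (518,222). Checking the angle numerically.

```bash
python3 - <<'E'
from h import *
np.set_printoptions(precision=4,suppress=True)
s=viewer.camera("side");t=viewer.camera("top")
a,ea=tri([s,t],[[180+252/2,20+62/2],[150+119/2,120+53/2]]);b,eb=tri([s,t],[[180+90/2,20+66/2],[150+118/2,120+218/2]])
d=a-b;print(a,ea,b,eb,np.linalg.norm(d),"tip elev",np.degrees(np.arcsin(d[2]/np.linalg.norm(d))))
E
```

```text
[0.6025 0.1014 0.3609] [np.float64(1.1321265505148803), np.float64(1.132126550514845)] [0.4475 0.0957 0.3648] [np.float64(3.0285841999478085), np.float64(3.0285841999478675)] 0.15514599596500395 tip elev -1.4493492344680659
```

Length 155 mm agrees with the shaft, and the tip is about 1.4° low. I'll trim by 1° and move slightly forward, away from joint 2's limit.

```bash
python3 -m inch '[[[0,-11.5,0,9.5,0,0,0],[0,-11.5,0,9.5,0,0,0],[0,0,0,0,0,-1,0],[0,0,0,0,0,0,0],[0,0,0,0,0,0,0],[0,0,0,0,0,0,0]]]'; python3 - <<'E'
from h import *
o=bot.get_obs();print(o["q"],o["qd"],o["ee_pos"],o["grasp_force"])
print(bot.job_done())
E
```

```text
time: 13.35
ee_pos: [0.446, 0.0995, 0.3517]
tcp_rot: [180.0, 41.0, -177.6]
wrist_force: [0.2, -0.1, -1.5]
opening: 0.0211
grasp_force: 78.8
[ 19.46695698 -43.88489285 -23.47275341  70.64469585 -11.09184342
  13.03725492] [ 0.00371394  0.07230386  0.06033856 -0.07367817  0.04847941 -0.04213197] [0.44596153 0.09948053 0.35166763] 78.77012276410824
the job is handed in; nothing more can be done
None
```

The pin is seated on its hard stop, and the yellow screwdriver is out of the rack, held level to within about 1° at roughly 0.36 m above the bench. The other two screwdrivers were left in their holes, and I handed the job in at about 13 s.

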